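# Crack open a stuck degassing chamber

## Robot

A 6-joint arm with a two-finger parallel gripper is mounted at the origin on the work surface. World frame = base frame: x ahead of the robot, y to its left, z up, the work surface at z = 0. Lengths are in mm, angles in rad, forces in N, time in s.
With the tool pointing down it reaches from about 300 to 875 mm from the base axis. Payload 4.2 kg.
Tool frame: the origin (TCP) lies midway between the tips of the shut fingers; the grasp point (between the pads) lies 19 mm behind it; x points along the fingers, y is the direction in which the jaws open and shut, and the axes are right-handed (so a half turn about x gives the same grasp; the last joint's range is limited). The gripper opens to 85 mm and grips with 20 to 120 N. Pads are 22 mm wide; open, the fingers measure 114 mm over their backs; the gripper's body (76 mm by 85 mm) begins 54 mm behind the grasp point. The pads swing forward as they close: fully open they stand 13 mm farther back than shut.
Start: joints at [-1.179, 0.32, 1.565, -0, 1.257, -0.02], TCP at [230.153, -526.945, 231.338] pointing down, gripper open.
Joint ranges: [-3.11, 3.11], [-0.84, 2.01], [0.21, 2.61], [-1.34, 4.49], [0.05, 2.63], [-2.56, 2.56]. Speed limits (rad/s): [2.57, 2.57, 3.14, 3.14, 3.14, 3.14].

## Interface

Orientations are given as a rotation vector (axis times angle).
In Python, from station import * gives the robot as it stands. The module is installed in compiled form; this text tells all that it offers.
- The arm moves only by the tool arm_command, never from a script. Its arguments are lists of equal length, an entry for each row: "offset": the shift along the world's x, y, z in cm, a list of three; "turn": the turn about the world's z in rad. A call has 1 to 10 rows; each row is the pose to reach, as a shift and turn from the pose commanded when the call began; what a row does not reach only later rows make up. A row lasts 1/8 s, in which the tool goes at most 62.5 mm and 10.7 degrees, less where a joint would pass 70% of its speed; a pose out of reach is approached as far as the arm can. A call with a gripper value outside its range is refused whole. "jaw" is the closure, from 0 (fully open) to 1 (shut), set as the call begins (left out, the last holds). The fingers move at their own pace and stop on an object; the grip force is fixed at half the most. Time passes only in rows, so rows that repeat a pose let the fingers close. It gives the time, the measured TCP pose, the force and the opening at its end, in the units of the state.
- read_state(): the state, without advancing time (a new reading comes with each control period).
- read_camera(name): name is "scene" or "top"; returns the picture (400x640x3 uint8, red, green, blue); there is no depth.
- camera_params(name): a dict with "camera_matrix" (3x3 intrinsics, pixels), "cam_to_world" (4x4, takes a point from camera to world coordinates). Camera axes: x right, y down, z forward; pixel columns grow to the right and rows downward; lengths in mm; the calibration is good to about 2 mm. A picture is of the moment at which its call begins. camera_params takes no time and is no camera call.
- sign_off(): hands the job in, once; it reports no verdict.
Trained networks look in the newest picture that a camera, given by its name, has taken for a name from the list of things; names that differ only in an ending like _2 or _b are one class to them, and where a whole thing is asked for, a point or a joint stands for the part that bears it (a point fixed in the world has none). Each returns a list of dicts, best first, with "score" (0 to 1); they miss things now and then, are a little off and sometimes report something else, mostly with a low value. They report only what shows in the picture. A call takes as long as a camera call.
- spot_in(camera, name): "box" ([left, top, width, height] in pixels, round what is visible of it).
- spot_point(camera, name): "uv" ([column, row] in pixels: a listed point, or the origin of a listed thing).
The state is a dict: "t": time; "joints": joint angles; "dq": joint speeds; "joint_efforts": joint torques, N m; "ee_pos": TCP position; "tool_rot": TCP orientation; "contact_force": force on the tool from outside, world axes, zero at the start; "moment": the same for the moment, N m; "opening": opening from 0.0 (shut) to 1.0 (fully open).
Only numpy, scipy, OpenCV 4.12 (cv2) and the standard library are available. Lean on these libraries where they do the work, as an engineer would, in place of code of your own. Each camera call takes 0.05 s, during which the arm holds its last target. There are 200 camera calls.

## Task

First swing the keeper bar shut over the foot of the degassing chamber, fully home until it clicks into its detent, and let go of it, so that the chamber cannot lift. Then take the lid by its handle, break it free from its sticky seal and finish while still holding it slightly open and still, its front edge about 3 cm above its seat; do not throw the lid wide open. Do not knock any of the other things on the table about.

Things in the scene. Friction and masses are not known exactly. Their poses are not given: they have to be found in the camera images.
- tray: Fixed galvanised sheet tray, 300 mm (its x) by 420 mm (its y, from -160 to +260), 6 mm thick, thin 12 mm edge. Origin on the table top, under the chamber's centre; x points away from the robot (yaw varies about 20 degrees either way), z up. Its pose gives the yaw of the chamber, lid and shut keeper too. The keeper's detent block, 22 x 16 x 24 mm tall above the tray, stands at its (-92, -142).
- chamber: The loose vacuum degassing chamber, 0.8 kg without lid, standing in a low nest on the tray. Aluminium foot plate 200 mm (x) by 170 mm (y) by 10 mm, clear cylinder 140 mm wide, round flange 160 mm wide whose top is 95 mm up and carries a 3 mm rubber gasket. Origin: centre of the underside, axes as the tray's. With the keeper open, pulling at the stuck lid can tip it.
- keeper (a joint): Angle of the keeper bar about its upright hinge, rad: 0 = shut (end stop), lying along the tray's -y over the front edge of the chamber's foot; grows as its free end swings towards the robot (-x), at most 1.1. A light friction hinge that stays where it is left. A ball detent over the last 0.06 rad needs about 5 N at the post to pass; in the detent it rests below 0.01.
- keeper_hinge (a point): Point on the keeper's hinge axis (upright), at the bar's mid-height, 24 mm above the table. It lies at the tray's (-92, +105). The dark steel bar is 16 mm wide, 12 mm tall (underside 18 mm above the table), and reaches 225 mm from the hinge.
- keeper_post (a point): Centre of the top of the upright round grip post near the bar's free end: 14 mm in diameter, from 30 to 112 mm above the table, axis 190 mm from the hinge axis. Moves with the bar; shut, it is at the tray's (-92, -85).
- lid (a joint): Opening angle of the lid, rad: 0 = sealed, grows as the front edge rises, at most 1.3. A free hinge: let go, the lid (about 0.45 kg) falls shut. The seal resists with up to about 20 N at the handle over the first 7 mm of lift, then lets go suddenly (about 0.06 rad), leaving 2 to 4 N of weight. The front edge is 170 mm from the hinge axis, so 30 mm open is about 0.18 rad.
- lid_hinge (a point): Centre of the lid's level hinge axis, which runs along the tray's y at the chamber's far side, 88 mm behind its centre and 98 mm above its underside.
- lid_handle (a point): Centre of the lid's handle: a level round steel bar, 12 mm thick, 90 mm long along the tray's y, on two end posts, axis 38 mm above the lid's top face. Sealed, it is 143 mm in front (tray -x) of and 50 mm above the hinge axis. The lid is an aluminium disc 164 mm wide, 12 mm thick; a round gauge 40 mm wide stands 45 mm before the hinge, its top 43 mm above the lid's underside.
- cup: Bystander: white plastic mixing cup, 68 mm wide, 75 mm tall, standing on the tray's +y end. Origin: underside's centre.
- clamp_ring: Bystander: plastic clamp ring lying flat, 72 mm across, 14 mm tall, on the tray's +y end. Origin: underside's centre.
- jar: Bystander: small jar, 44 mm wide, 60 mm tall, on the tray beside the chamber. Origin: underside's centre.
- can: Bystander: metal can, 80 mm wide, 110 mm tall, to the left. Origin: underside's centre.
- bottle: Bystander: tall plastic bottle, 64 mm wide, 170 mm tall, to the right. Origin: underside's centre.
- screwdriver: Bystander: screwdriver, lying to the right. Origin: underside, mid-length.
- wrench: Bystander: wrench, lying to the left. Origin: underside, mid-length.

How it is judged:
By the outcome, as a careful person would: the job done as asked, in the order asked, and still so for the second after the job is handed in, while the arm keeps its last pose, push and grip.
It also fails if it takes over 42 s, if anything falls off the work surface, if the arm or the gripper's body presses on something with over 40 N, if the wrist force passes 120 N, or if a joint passes its speed limit or range.

## Working session

There is one attempt and no reset: what is moved stays moved. The work goes in short steps, Python scripts to look and compute and a tool call to move; the robot and the scene stay as the last step left them, time stands still between calls to the robot, and variables do not carry over. Pictures are saved under pics/ and viewed, about 8 in all and at most 12, crops included, and the job is handed in when it is done.

Besides the shell and the picture viewer there is one more tool, called in YAML: its name, and indented under it one key for each argument. arm_command: Moves the arm, as the interface text tells. Its arguments: {"type":"object","properties":{"offset":{"type":"array"},"turn":{"type":"array"},"jaw":{"type":"number"}},"required":["offset","turn"]}

```bash
mkdir -p pics; cat > h.py <<'E'
from station import *
import numpy as np, cv2
def ray(cam,uv,z):
    p=camera_params(cam);K=np.array(p["camera_matrix"]);T=np.array(p["cam_to_world"])
    d=T[:3,:3]@np.linalg.solve(K,[uv[0],uv[1],1]);o=T[:3,3]
    return o+d*(z-o[2])/d[2]
def proj(cam,P):
    p=camera_params(cam);K=np.array(p["camera_matrix"]);T=np.array(p["cam_to_world"])
    q=K@(T[:3,:3].T@(np.array(P)-T[:3,3]));return q[:2]/q[2]
def snap(cam,name):
    im=read_camera(cam);cv2.imwrite(f"pics/{name}.png",im[:,:,::-1]);return im
E
python3 - <<'E'
from h import *
a=snap("scene","s0");b=snap("top","t0")
cv2.imwrite("pics/b0.png",np.vstack([a,b])[:,:,::-1])
Z=dict(tray=0,chamber=6,keeper_hinge=24,keeper_post=112,lid_hinge=104,lid_handle=154,cup=6,clamp_ring=6,jar=6,can=0,bottle=0,screwdriver=0,wrench=0)
for c in ("top","scene"):
  for n,z in Z.items():
    for r in spot_point(c,n)[:2]: print(c,n,round(r["score"],2),np.round(r["uv"]),np.round(ray(c,r["uv"],z)))
s=read_state();print(s["t"],s["ee_pos"],s["tool_rot"],s["contact_force"])
E
```

```text
top chamber 0.7 [335. 186.] [663. -14.   6.]
top keeper_hinge 0.7 [305. 210.] [567.  98.  24.]
top keeper_hinge 0.43 [366. 175.] [ 699. -129.   24.]
top keeper_post 0.72 [356. 234.] [469. -85. 112.]
top keeper_post 0.38 [468. 261.] [ 375. -471.  112.]
top lid_hinge 0.61 [337. 160.] [738. -18. 104.]
top lid_hinge 0.41 [307. 208.] [562.  87. 104.]
top lid_handle 0.83 [336. 194.] [602. -13. 154.]
top cup 0.62 [286. 172.] [715. 173.   6.]
top clamp_ring 0.69 [284. 213.] [561. 178.   6.]
top jar 0.57 [284. 211.] [568. 180.   6.]
top jar 0.49 [367. 176.] [ 700. -134.    6.]
top can 0.6 [206. 204.] [597. 474.   0.]
top bottle 0.71 [458. 209.] [ 577. -473.    0.]
top bottle 0.38 [207. 202.] [602. 469.   0.]
top screwdriver 0.81 [470. 259.] [ 387. -509.    0.]
top wrench 0.63 [190. 264.] [370. 521.   0.]
scene chamber 0.82 [318. 246.] [686. -24.   6.]
scene keeper_hinge 0.59 [281. 257.] [ 720. -148.   24.]
scene keeper_post 0.67 [280. 185.] [461. -77. 112.]
scene keeper_post 0.62 [311. 190.] [528.   8. 112.]
scene lid_hinge 0.66 [329. 231.] [749. -14. 104.]
scene lid_hinge 0.48 [379. 236.] [819. 108. 104.]
scene lid_handle 0.69 [310. 191.] [598. -17. 154.]
scene cup 0.73 [376. 238.] [714. 163.   6.]
scene clamp_ring 0.5 [358. 215.] [571. 169.   6.]
scene can 0.71 [431. 207.] [607. 449.   0.]
scene can 0.61 [154. 225.] [ 389. -502.    0.]
scene bottle 0.6 [164. 256.] [ 569. -472.    0.]
scene bottle 0.46 [282. 184.] [258. -23.   0.]
scene screwdriver 0.65 [154. 226.] [ 396. -503.    0.]
scene wrench 0.43 [415. 175.] [366. 535.   0.]
1.4 [ 230.15778217 -526.94888196  231.33950548] [ 1.99465174  0.41645315 -1.99459483] [-0.42550989 -0.09463366 -0.22062951]
```

View pics/s0.png

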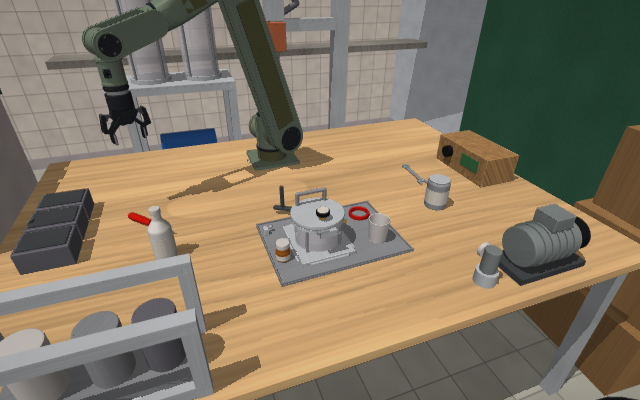

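View pics/t0.png

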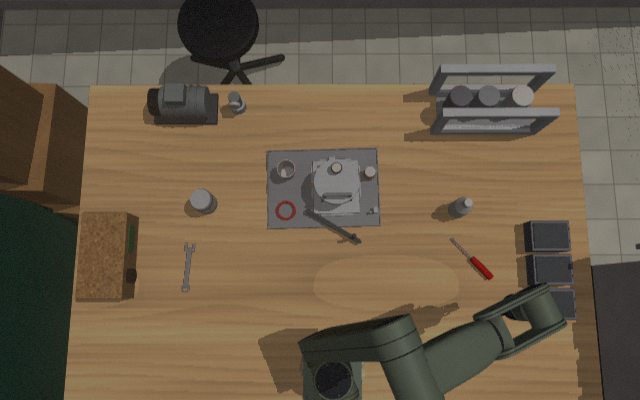

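Scene: post near (280,186), handle (311,192), tray spanning (258–412, 200–283). Top: tray about (267–380, 148–229), keeper bar swung open from (307,210) to (358,241). Next I'll fit the tray pose.

```bash
python3 - <<'E'
from h import *
from scipy.optimize import least_squares
def W(x,y,th,P):
    c,s=np.cos(th),np.sin(th);P=np.atleast_2d(P)
    return np.c_[x+c*P[:,0]-s*P[:,1],y+s*P[:,0]+c*P[:,1],P[:,2]]
for th0 in [0]:
  pass
G={c:cv2.GaussianBlur(cv2.magnitude(*[cv2.Sobel(cv2.cvtColor(cv2.imread(f"pics/{n}.png"),6).astype(np.float32),5,a,1-a) for a in (0,1)]),(0,0),1.2) for c,n in (("top","t0"),("scene","s0"))}
def seg(a,b,n=60): return np.linspace(a,b,n)
z=6
E=np.vstack([seg((-150,-160,z),(150,-160,z)),seg((150,-160,z),(150,260,z)),seg((150,260,z),(-150,260,z)),seg((-150,260,z),(-150,-160,z))])
def score(p,cams):
    s=0
    for c in cams:
        pr=camera_params(c);K=np.array(pr["camera_matrix"]);T=np.array(pr["cam_to_world"])
        q=(W(*p,E)-T[:3,3])@T[:3,:3]@K.T;q=(q[:,:2]/q[:,2:]).astype(np.float32)
        v=cv2.remap(G[c],q[:,0],q[:,1],1).ravel();s+=np.minimum(v,120).mean()
    return s
from scipy.optimize import differential_evolution as de
for cams in (["top"],["scene"],["top","scene"]):
    r=de(lambda p:-score(p,cams),[(630,690),(-50,30),(-.35,.35)],seed=1);print(cams,np.round(r.x,3),r.fun)
p=r.x
names={"hinge":(-92,105,24),"lidhinge":(88,0,104),"handle":(-55,0,154),"shutpost":(-92,-85,112),"center":(0,0,6)}
for n,P in names.items():
    w=W(*p,P)[0];print(n,np.round(w),[np.round(proj(c,w)) for c in ("top","scene")])
t=cv2.imread("pics/t0.png");s=cv2.imread("pics/s0.png")
f=5;C=[]
for c,im,(x0,y0) in (("top",t,(255,140)),("scene",s,(250,170))):
    d=cv2.resize(im[y0:y0+115,x0:x0+160],None,fx=f,fy=f,interpolation=cv2.INTER_CUBIC)
    for e in W(*p,E)[::4]: cv2.circle(d,tuple(int(v) for v in ((proj(c,e)-(x0,y0)+.5)*f)),1,(0,0,255),-1)
    for P in names.values(): cv2.circle(d,tuple(int(v) for v in ((proj(c,W(*p,P)[0])-(x0,y0)+.5)*f)),3,(0,255,0),-1)
    cv2.imwrite(f"pics/o_{c}.png",d[:575])
E
```

```text
['top'] [ 6.58383e+02 -1.49970e+01  3.10000e-02] -79.67076110839844
['scene'] [ 6.59869e+02 -1.92470e+01  3.30000e-02] -108.35682678222656
['top', 'scene'] [ 6.59332e+02 -1.68670e+01  3.00000e-02] -184.6240234375
hinge [564.  85.  24.] [array([309., 211.]), array([335., 214.])]
lidhinge [747. -14. 104.] [array([336., 157.]), array([328., 230.])]
handle [604. -19. 154.] [array([337., 194.]), array([310., 192.])]
shutpost [ 570. -105.  112.] [array([362., 206.]), array([281., 203.])]
center [659. -17.   6.] [array([336., 187.]), array([317., 240.])]
```

View pics/o_top.png

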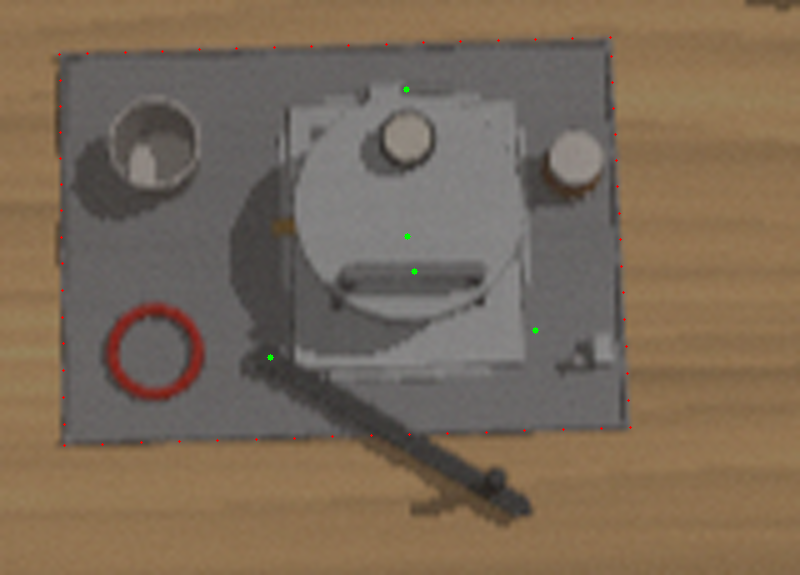

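View pics/o_scene.png

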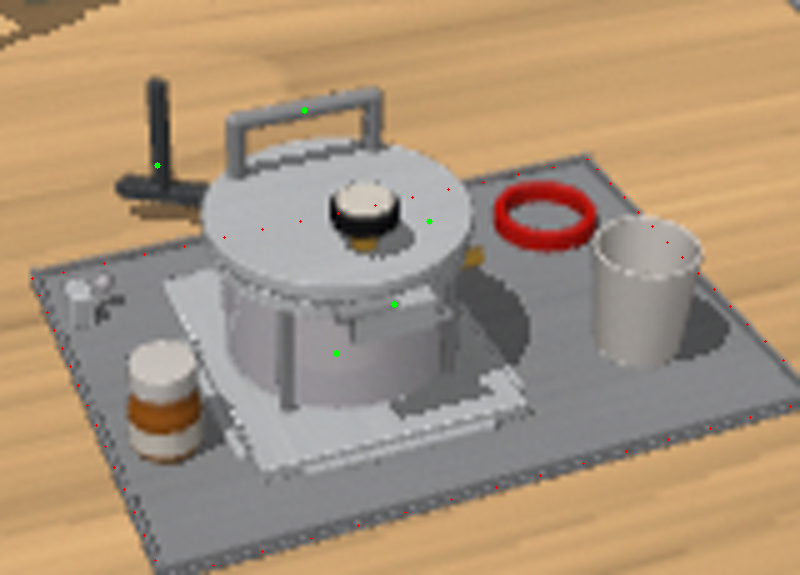

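The overlay fits the tray edges in both views. That puts the tray at about (659,-17) with yaw 0.03, the handle bar centred as predicted, and the post top at top-crop (494,478). I'll work out the tool orientation next.

```bash
python3 - <<'E'
from h import *
from scipy.spatial.transform import Rotation as R
s=read_state();print(s["t"]);M=R.from_rotvec(s["tool_rot"]).as_matrix();print(M.round(3))
print("jaw yaw",np.arctan2(M[1,1],M[0,1]))
print(ray("top",(353.3,235.1),112),ray("scene",(281,185.6),112))
E
```

```text
1.4
[[ 0.     0.4   -0.916]
 [-0.    -0.916 -0.4  ]
 [-1.     0.    -0.   ]]
jaw yaw -1.1590365394715603
[465.55197795 -73.99543137 112.        ] [463.64370561 -76.08385561 112.        ]
```

arm_command:
  offset:
    - [5, 12, 0]
    - [10, 24, 0]
    - [15, 35, 0]
    - [18, 41, 0]
    - [20.3, 47.1, 0]
    - [20.3, 47.1, 0]
    - [20.3, 47.1, 0]
    - [20.3, 47.1, 0]
    - [20.3, 47.1, 0]
    - [20.3, 47.1, 0]
  turn: [0.15, 0.3, 0.45, 0.61, 0.61, 0.61, 0.61, 0.61, 0.61, 0.61]
  jaw: 1

```text
t: 2.65
ee_pos: [433.2, -55.7, 231.3]
tool_rot: [1.599, 0.898, -1.6]
contact_force: [-0.6, -1.1, 0.1]
opening: -0.001
```

arm_command:
  offset:
    - [0, 0, -4]
    - [0, 0, -9]
    - [0, 0, -13.6]
    - [0, 0, -13.6]
    - [0, 0, -13.6]
  turn: [0, 0, 0, 0, 0]

```text
t: 3.28
ee_pos: [434.1, -57.2, 96.7]
tool_rot: [1.603, 0.894, -1.6]
contact_force: [0.1, 0.5, 0.5]
opening: 0.003
```

arm_command:
  offset:
    - [1.3, -1.0, 0]
    - [2.1, -1.6, 0]
    - [2.9, -2.1, 0]
    - [3.7, -2.6, 0]
    - [4.55, -3.0, 0]
    - [5.4, -3.4, 0]
    - [6.3, -3.75, 0]
    - [7.2, -4.1, 0]
    - [8.1, -4.35, 0]
    - [8.1, -4.35, 0]
  turn: [0, 0.05, 0.1, 0.15, 0.2, 0.25, 0.3, 0.35, 0.4, 0.4]

```text
t: 4.53
ee_pos: [516.3, -100.5, 96.8]
tool_rot: [1.32, 1.131, -1.316]
contact_force: [0.1, -0.1, 0.2]
opening: -0.001
```

```bash
python3 - <<'E'
from h import *
a=read_camera("scene");b=read_camera("top")
f=lambda im,x,y:cv2.resize(im[y:y+110,x:x+130],None,fx=3,fy=3,interpolation=cv2.INTER_CUBIC)
cv2.imwrite("pics/c1.png",np.hstack([f(a,240,130),f(b,275,140)])[:,:,::-1])
for c in("scene","top"):
  for r in spot_point(c,"keeper_post")[:1]:print(c,r["score"],ray(c,r["uv"],112).round())
s=read_state();print(s["t"],s["ee_pos"],s["contact_force"])
E
```

```text
scene 0.56 [528. -95. 112.]
4.725 [514.21310528 -99.5975035   95.78296518] [ 0.23669493 -0.09647079  0.81469935]
```

View pics/c1.png

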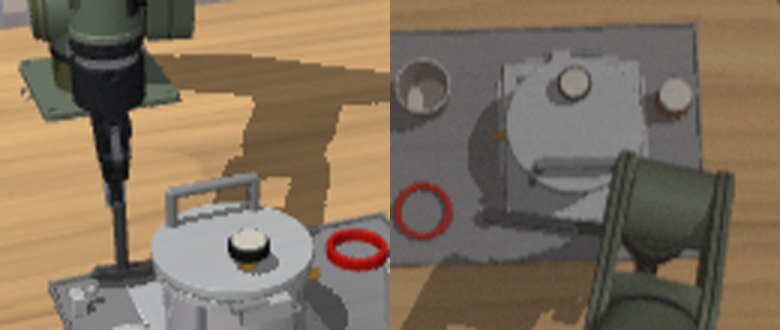

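The bar has swung with the post: in the scene crop the post stands at the fingertip (120,265), and nothing else has moved. I'll keep closing it in small steps.

arm_command:
  offset:
    - [0.8, -0.2, 0]
    - [1.6, -0.35, 0]
    - [2.2, -0.45, 0]
    - [2.8, -0.55, 0]
    - [3.1, -0.6, 0]
    - [3.4, -0.6, 0]
    - [3.4, -0.6, 0]
  turn: [0.05, 0.1, 0.15, 0.18, 0.18, 0.18, 0.18]

```text
t: 5.6
ee_pos: [548.4, -105.4, 95.6]
tool_rot: [1.187, 1.223, -1.186]
contact_force: [-0.3, -1.0, 0.1]
opening: 0.0
```

arm_command:
  offset:
    - [0.15, 0, 0]
    - [0.3, 0, 0]
    - [0.3, 0, 0]
  turn: [0, 0, 0]

```text
t: 5.98
ee_pos: [549.8, -105.5, 95.3]
tool_rot: [1.185, 1.226, -1.188]
contact_force: [-3.9, -0.1, 3.8]
opening: 0.001
```

arm_command:
  offset:
    - [0.15, 0, 0]
    - [0.3, 0, 0]
    - [0.3, 0, 0]
  turn: [0, 0, 0]

```text
t: 6.35
ee_pos: [550.2, -105.4, 95.2]
tool_rot: [1.182, 1.231, -1.192]
contact_force: [-11.3, -0.9, 8.8]
opening: 0.001
```

arm_command:
  offset:
    - [0.15, 0, 0]
    - [0.3, 0, 0]
    - [0.3, 0, 0]
  turn: [0, 0, 0]

```text
t: 6.72
ee_pos: [550.4, -105.4, 95.1]
tool_rot: [1.179, 1.236, -1.196]
contact_force: [-16.9, -1.3, 13.4]
opening: -0.001
```

```bash
python3 - <<'E'
from h import *
a=read_camera("scene")
cv2.imwrite("pics/c2.png",cv2.resize(a[160:270,245:375],None,fx=6,fy=5.4,interpolation=cv2.INTER_CUBIC)[:,:,::-1])
s=read_state();print(s["t"],s["ee_pos"],s["contact_force"],s["moment"])
E
```

```text
6.775 [ 550.43686165 -105.43040244   95.10239613] [-16.91380808  -1.90349593  13.01829332] [-0.24598291  2.57318004 -0.06817342]
```

View pics/c2.png

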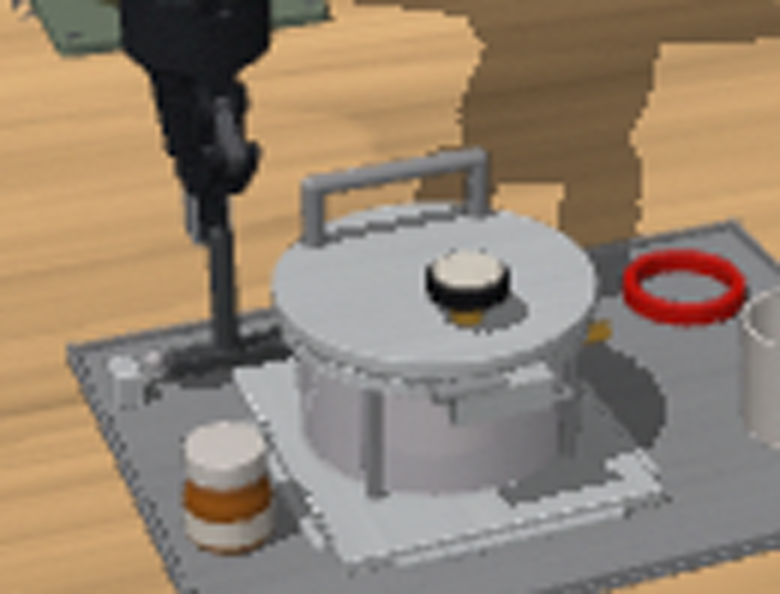

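The bar lies nearly along the tray front, with its free end (165,362) beside the detent block (125,380). I'll compare the angle numerically with an overlay.

```bash
python3 - <<'E'
from h import *
th=.03
def bar(a,r,z,o=0):
    b=a-th;H=np.array([659.3+-92*np.cos(th)-105*np.sin(th),-17-92*np.sin(th)+105*np.cos(th)])
    q=H+r*np.array([-np.sin(b),-np.cos(b)])+o*np.array([np.cos(b),-np.sin(b)]);return [*q,z]
im=read_camera("scene");x0,y0,f=260,190,10
C=[]
for a in (0,.06):
    d=cv2.resize(im[y0:y0+50,x0:x0+60],None,fx=f,fy=f,interpolation=cv2.INTER_CUBIC)[:,:,::-1].copy()
    L=lambda P,Q:cv2.line(d,*[tuple(int(v) for v in (proj("scene",X)-(x0,y0)+.5)*f) for X in (P,Q)],(0,0,255),1)
    for o in(-8,8): L(bar(a,150,30,o),bar(a,225,30,o))
    L(bar(a,225,30,-8),bar(a,225,30,8))
    for dr in(-7,7): L(bar(a,190+dr,30),bar(a,190+dr,112))
    C.append(d)
cv2.imwrite("pics/c3.png",cv2.resize(np.hstack(C),None,fx=.66,fy=.66*1.2))
E
```

```text
(no output)
```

View pics/c3.png

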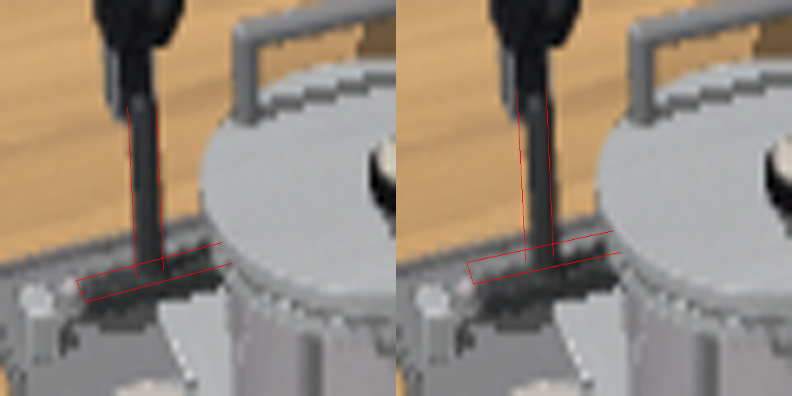

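The a=0 outline matches the bar, the 0.06 outline doesn't, and the force climbed to 17 N with no further motion. The keeper is against its stop, so I'll back off, raise the arm and open the jaws.

arm_command:
  offset:
    - [-0.8, 0, 0]
    - [-2, 0, 0]
    - [-4, 0, 0]
    - [-4, 0, 4]
    - [-4, 0, 9]
    - [-4, 0, 13]
    - [-4, 0, 13]
  turn: [0, 0, 0, 0, 0, 0, 0]

```text
t: 7.7
ee_pos: [519.2, -105.8, 228.8]
tool_rot: [1.189, 1.216, -1.181]
contact_force: [0.1, 0.1, -0.5]
opening: 0.002
```

arm_command:
  offset:
    - [2.5, 3, 0]
    - [5.5, 6, 0]
    - [8.7, 8.7, 0]
    - [8.7, 8.7, 0]
    - [8.7, 8.7, 0]
    - [8.7, 8.7, 0]
  turn: [0, 0, 0, 0, 0, 0]
  jaw: 0

```text
t: 8.45
ee_pos: [603.3, -19.2, 225.0]
tool_rot: [1.187, 1.224, -1.188]
contact_force: [-0.2, -0.5, 0.5]
opening: 1.001
```

```bash
python3 - <<'E'
from h import *
im=read_camera("scene");b=read_camera("top")
for c in("scene","top"):
  for n,z in(("keeper_post",112),("lid_handle",154)):
    for r in spot_point(c,n)[:1]:print(c,n,r["score"],ray(c,r["uv"],z).round())
x0,y0,f=250,140,6
cv2.imwrite("pics/c4.png",cv2.resize(im[y0:y0+95,x0:x0+130],None,fx=f,fy=f,interpolation=cv2.INTER_CUBIC)[:,:,::-1])
s=read_state();print(s["t"],s["ee_pos"],s["tool_rot"],s["contact_force"])
E
```

```text
scene keeper_post 0.63 [ 572. -105.  112.]
scene lid_handle 0.67 [596. -17. 154.]
top keeper_post 0.35 [537. 157. 112.]
top lid_handle 0.87 [602. -27. 154.]
8.75 [603.96652495 -18.79106656 225.55247272] [ 1.18693293  1.22312198 -1.18645709] [-0.21539187  0.77610793 -0.46952064]
```

View pics/c4.png

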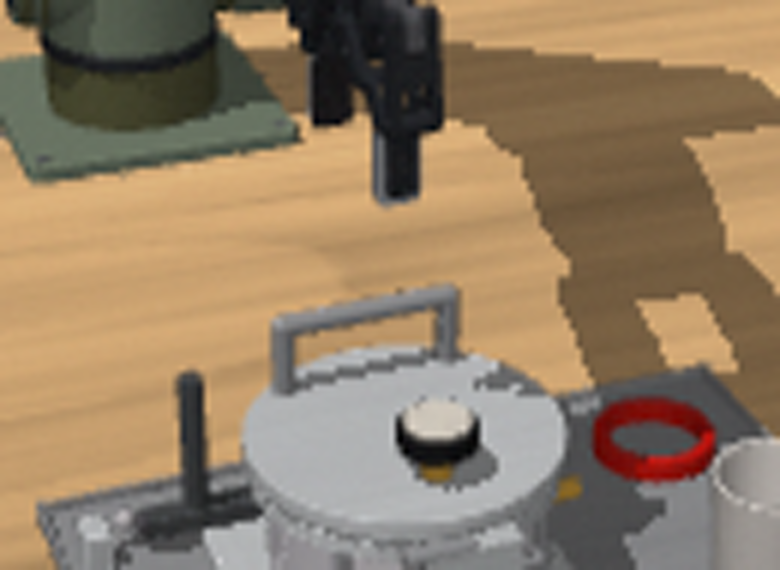

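The keeper stayed shut after release: its post top is at (281.5,202.5) against (281,203) predicted for fully shut. I'll descend onto the handle and grip.

arm_command:
  offset:
    - [0, 0, -3]
    - [0, 0, -6]
    - [0, 0, -8]
    - [0, 0, -9]
    - [0, 0, -9]
    - [0, 0, -9]
  turn: [0, 0, 0, 0, 0, 0]

```text
t: 9.5
ee_pos: [604.8, -18.5, 136.4]
tool_rot: [1.187, 1.222, -1.185]
contact_force: [0.2, 0.8, 0.1]
opening: 0.999
```

arm_command:
  offset:
    - [0, 0, 0]
    - [0, 0, 0]
    - [0, 0, 0]
    - [0, 0, 0]
    - [0, 0, 0]
    - [0, 0, 0]
    - [0, 0, 0]
    - [0, 0, 0]
  turn: [0, 0, 0, 0, 0, 0, 0, 0]
  jaw: 1

```text
t: 10.5
ee_pos: [604.8, -18.4, 135.6]
tool_rot: [1.187, 1.222, -1.185]
contact_force: [4.3, 0.2, 0.7]
opening: 0.115
```

arm_command:
  offset:
    - [0.05, 0, 0.15]
    - [0.1, 0, 0.3]
    - [0.15, 0, 0.45]
    - [0.2, 0, 0.6]
    - [0.2, 0, 0.6]
  turn: [0, 0, 0, 0, 0]

```text
t: 11.12
ee_pos: [604.8, -18.4, 139.9]
tool_rot: [1.185, 1.227, -1.189]
contact_force: [1.6, -0.3, -13.9]
opening: 0.117
```

arm_command:
  offset:
    - [0.05, 0, 0.15]
    - [0.1, 0, 0.3]
    - [0.15, 0, 0.45]
    - [0.15, 0, 0.45]
  turn: [0, 0, 0, 0]

```text
t: 11.62
ee_pos: [606.6, -18.5, 145.0]
tool_rot: [1.185, 1.226, -1.188]
contact_force: [-0.8, -0.3, -18.5]
opening: 0.117
```

arm_command:
  offset:
    - [0.05, 0, 0.15]
    - [0.1, 0, 0.3]
    - [0.15, 0, 0.4]
    - [0.15, 0, 0.4]
  turn: [0, 0, 0, 0]

```text
t: 12.12
ee_pos: [610.7, -18.4, 151.5]
tool_rot: [1.188, 1.22, -1.183]
contact_force: [1.3, -0.3, -13.0]
opening: 0.117
```

arm_command:
  offset:
    - [0, 0, 0]
    - [0, 0, 0]
    - [0, 0, 0]
  turn: [0, 0, 0]

```text
t: 12.5
ee_pos: [609.8, -18.4, 150.8]
tool_rot: [1.187, 1.222, -1.185]
contact_force: [-0.1, 0.1, -6.8]
opening: 0.118
```

```bash
python3 - <<'E'
from h import *
im=read_camera("scene")
for n,z in(("keeper_post",112),("lid_handle",170)):
    for r in spot_point("scene",n)[:1]:print(n,r["score"],r["uv"],ray("scene",r["uv"],z).round())
x0,y0,f=250,140,6
cv2.imwrite("pics/c5.png",cv2.resize(im[y0:y0+95,x0:x0+130],None,fx=f,fy=f,interpolation=cv2.INTER_CUBIC)[:,:,::-1])
s=read_state();print(s["t"],s["ee_pos"],s["contact_force"])
E
```

```text
keeper_post 0.67 [280.4, 200.6] [ 558. -103.  112.]
lid_handle 0.76 [310.4, 187.8] [609. -20. 170.]
12.65 [609.29624018 -18.42712737 150.29417601] [ 2.00635004  0.9994663  -8.12053836]
```

View pics/c5.png

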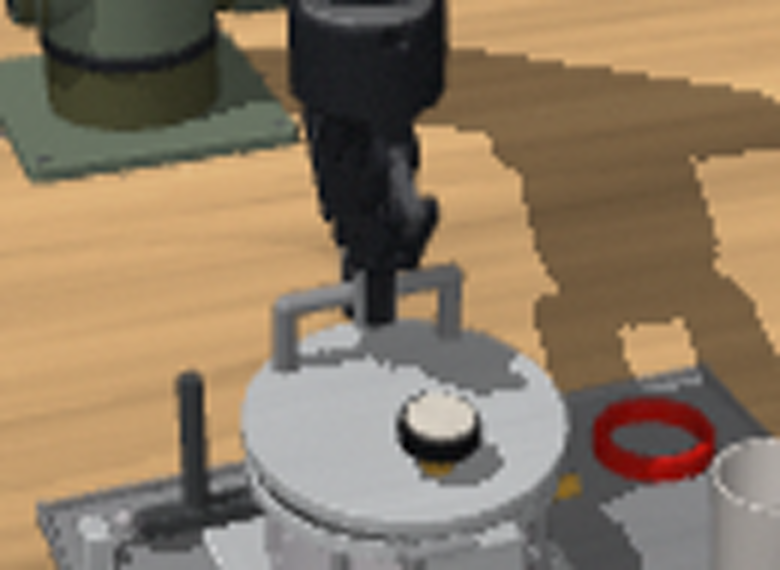

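The handle rose with the gripper and the keeper post is unmoved at crop (190,375), so the seal has broken. I'll raise the lid to the final opening.

arm_command:
  offset:
    - [0.1, 0, 0.2]
    - [0.2, 0, 0.4]
    - [0.35, 0, 0.6]
    - [0.5, 0, 0.8]
    - [0.6, 0, 1.05]
    - [0.6, 0, 1.05]
    - [0.6, 0, 1.05]
    - [0.6, 0, 1.05]
    - [0.6, 0, 1.05]
    - [0.6, 0, 1.05]
  turn: [0, 0, 0, 0, 0, 0, 0, 0, 0, 0]

```text
t: 13.9
ee_pos: [615.7, -18.4, 161.5]
tool_rot: [1.187, 1.222, -1.185]
contact_force: [-3.3, 0.4, -9.7]
opening: 0.113
```

```bash
python3 - <<'E'
from h import *
im=read_camera("scene");b=read_camera("top")
th=.03
W=lambda X,Z:[659.3+X*np.cos(th),-17+X*np.sin(th),Z]
for ph in (.12,.15,.18,.21,.24):
    print(ph,proj("scene",W(88-143*np.cos(ph)+50*np.sin(ph),104+50*np.cos(ph)+143*np.sin(ph))).round(1),proj("top",W(88-143*np.cos(ph)+50*np.sin(ph),104+50*np.cos(ph)+143*np.sin(ph))).round(1))
for c in("scene","top"):
  for n in("keeper_post","lid_handle","cup","jar","clamp_ring"):
    for r in spot_point(c,n)[:1]:print(c,n,round(r["score"],2),np.round(r["uv"],1))
x0,y0,f=250,140,6
cv2.imwrite("pics/c6.png",cv2.resize(im[y0:y0+95,x0:x0+130],None,fx=f,fy=f,interpolation=cv2.INTER_CUBIC)[:,:,::-1])
s=read_state();print(s["t"],s["ee_pos"],s["contact_force"])
E
```

```text
0.12 [311.2 187.9] [337.5 190.9]
0.15 [311.4 187.1] [337.6 190.1]
0.18 [311.7 186.2] [337.6 189.2]
0.21 [311.9 185.5] [337.6 188.3]
0.24 [312.2 184.7] [337.6 187.4]
scene keeper_post 0.73 [280.7 201.6]
scene lid_handle 0.79 [312.8 186.5]
scene cup 0.85 [381.6 240.5]
scene jar 0.58 [281.4 258.2]
scene clamp_ring 0.48 [359.2 213. ]
top keeper_post 0.66 [360.5 205.5]
top lid_handle 0.89 [335.7 191.4]
top cup 0.82 [285.1 172.1]
top jar 0.52 [367.8 172. ]
top clamp_ring 0.52 [288.4 211.8]
14.5 [615.21725411 -18.4400453  160.98086903] [-5.24096143  0.445736   -2.44644631]
```

View pics/c6.png

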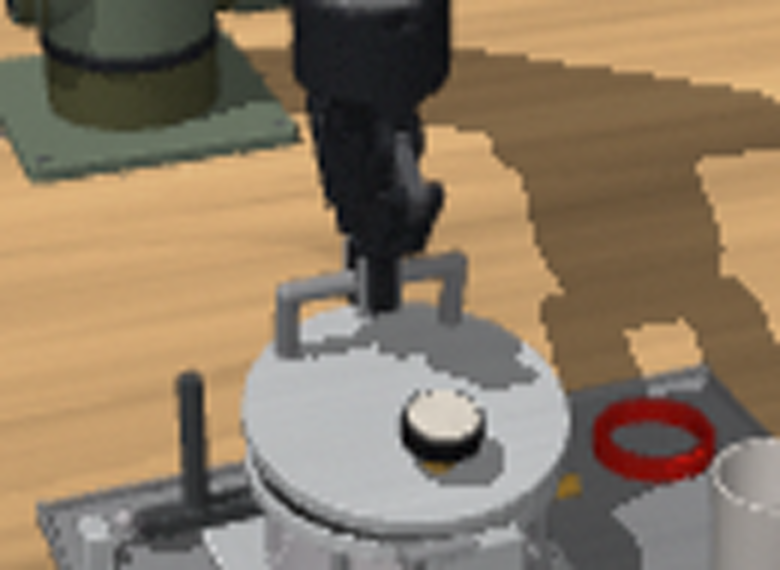

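The lid is open: the handle's left end rose from crop row 322 to about 290, which is roughly 5.3 px against 5.8 px predicted for 0.18 rad. The keeper post, ring and cup haven't moved. Handing in.

```bash
python3 - <<'E'
from h import *
s=read_state();print(s["t"],s["dq"],s["opening"]);print(sign_off())
E
```

```text
14.5 [-0.00083987  0.00106919  0.0033861  -0.00127857  0.00160063  0.00081724] 0.114270397412995
the job is handed in; nothing more can be done
None
```

I closed the keeper bar, broke the lid's seal and handed the job in at 14.5 s, with the gripper still holding the lid about 3 cm open.

- **Keeper:** I pushed the post with the shut fingers until the force rose to about 17 N with no further movement. After I let go, its post stayed within about 1 px of the predicted fully shut position. That is how I judged it home in the detent; I had no direct click signal. One mid-lift network reading put the post 12 mm off, but the picture showed it unmoved and the final readings were back at the shut position.
- **Lid:** The seal gave way at about 18 N. The gripper then rose about 25 mm in all and moved 11 mm towards the hinge, which fits about 0.18 rad. The picture shift of the handle agrees, at 5.3 px against 5.8 px predicted. The top camera's network reading was about 2 px off (about 0.1 rad), but the gripper was partly hiding the handle there. Joint speeds were near zero at hand-in.
- **Other things on the table:** The jar, cup and clamp ring showed no visible movement. I did not re-check the can, bottle, screwdriver and wrench at the end, but the arm's planned path kept clear of them.

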